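# Fit the squeezing cone to the citrus press

### The job

Get the citrus press on the bar ready for use: first take the blue dust cap off its drive and leave it standing upright over the thick post of the white stand. Then fit the orange squeezing cone on the drive, pressing only lightly and turning it until it drops fully home, flat on the hub, and let go. Leave the glasses, bottle and other things on the bar where they are.

Things in the scene. Friction and masses are not known exactly. Their poses are not given: they have to be found in the camera images.
- juicer: electric citrus press, fixed: round steel body with a black bowl, 144 mm across, bowl rim 122 mm high. The raised grey hub in its middle, 68 mm across, has a flat top 125 mm above the bar. A spout 22 mm wide sticks out on its -x side to 103 mm from the axis, 94 to 106 mm high. Origin: centre of the underside; z up.
- seat (a point): centre of the hub's flat top, on the drive's axis, 125 mm above the bar, z up; its axes turn with the housing and do NOT show the drive's angle. The drive rises here, hidden by the cap at first: a brass cross of two blades, each 24 mm long and 6 mm wide, 6.5 mm high, at an unknown angle (seen from above once the cap is off), with a pilot pin on its middle.
- pin_top (a point): top of the steel pilot pin, 22.5 mm above the hub, on the drive's axis, fixed to the housing's axes; the pin is 6 mm thick with a tapered tip. Pin and cross are one piece, stiff to turn (0.12 N m); it yields straight down on a spring by at most 3.5 mm: starts at about 2 N, at its stop at about 7 N.
- cone: orange ribbed squeezing cone, upright, 64 mm tall, about 90 g; flange 52 mm across and 7 mm thick at its foot, above it nearly straight-sided, 43 mm across (ribs 45 mm), from 7 to 46 mm height, then rounded. Origin: centre of its flat underside; z up; x and y along the arms of the slot below. Four black marks on the flange show the arms. Starts on the brown stand.
- cone_slot (a point): centre of the cone's underside (same as its origin): cross slot, arms 9 mm wide, 34 mm end to end, 7 mm deep; fits the drive at any quarter turn, about 7 degrees of play. Above it a square bore, 9 mm wide, up to 27 mm height, takes the pin. While not lined up, the underside stays 6.5 mm above the hub (3 mm with the spring on its stop); in line it drops flat on the hub.
- cap: blue dust cap, an upright cylinder closed on top and open below, 36 mm across, 45 mm tall, inside 30 mm across and 33 mm deep, about 50 g. Origin: centre of its open underside; z up. It starts over the drive, resting on the hub, and lifts straight off.
- cap_post (a point): centre of the ledge of the white ceramic stand, 40 mm above the bar, z up. The ledge is 44 mm across, the stand's foot 72 mm across and 10 mm high; fixed. From the ledge a steel post 22 mm thick with a tapered tip rises 20 mm; the cap goes over it and stands on the ledge, its underside at this point.
- cone_post (a point): centre of the ledge of the brown wooden stand, 40 mm above the bar, z up: ledge 36 mm across, foot 72 mm across, fixed; a steel pin 6.6 mm thick rises 20 mm above the ledge into the cone's bore. The cone starts standing on it at any angle.
- tumbler1: amber glass tumbler, 72 mm across, 85 mm tall; loose, to be left alone. Origin: centre of its underside.
- tumbler2: green glass tumbler, 72 mm across, 85 mm tall; loose, to be left alone. Origin: centre of its underside.
- bottle: clear closed bottle, 72 mm across, 220 mm tall; loose, to be left alone. Origin: centre of its underside.
- wineglass: clear stemmed wine glass, 80 mm across, 190 mm tall; loose, to be left alone. Origin: centre of its underside.
- vase: red-brown earthenware bud vase, 86 mm across, 100 mm tall; loose, to be left alone. Origin: centre of its underside.
- fruitbowl: brass bowl of lemons and a lime, 136 mm across, 67 mm tall; loose, to be left alone. Origin: centre of its underside.
- barspoon: bar spoon lying flat, 200 mm long; loose, to be left alone. Origin: centre of its underside.

How it is judged:
On the way, in this order (a step that is already met when the one before it is completed fails the run):
1. the cap stands upright over the post of the white stand, released (horizontal distance between cap and cap_post below 0.006 m and z of cap in the frame of cap_post between -0.003 and 0.003 m and angle between cap's own z axis and vertical below 0.08 rad and contact force between the fingers and cap below 0.1 N and linear speed of cap below 0.02 m/s), for 0.2 s.
2. the cone has dropped home on the drive, flat on the hub (horizontal distance between cone and seat below 0.0035 m and z of cone in the frame of seat between -0.003 and 0.002 m and angle between cone's own z axis and vertical below 0.05 rad), for 0.2 s.
At the end, for the whole second after the job is handed in: Cap upright (0.08 rad) over the white stand's post: axis within 6 mm, underside within 3 mm of the ledge. Cone seated on the drive: upright within 0.05 rad, axis within 3.5 mm of the drive's, underside at most 2 mm above the hub. Both at rest (all of step 2 and horizontal distance between cap and cap_post below 0.006 m and z of cap in the frame of cap_post between -0.003 and 0.003 m and angle between cap's own z axis and vertical below 0.08 rad and linear speed of each of cap, cone below 0.02 m/s); the robot touches nothing.
It fails at once if the cone is pressed or dropped on the press with more than 80 N (contact force between cone and juicer above 80 N).
It fails at once if a bystander is moved by more than 30 mm or knocked over (distance of any of tumbler1, tumbler2, bottle, wineglass, vase, fruitbowl, barspoon from where it was at the start of the episode above 0.03 m or angle between any of tumbler1, tumbler2, bottle, wineglass, vase, fruitbowl's own z axis and vertical above 0.5 rad).
It also fails if it takes over 67 s, if anything falls off the work surface, if the arm or the gripper's body presses on something with over 40 N, if the wrist force passes 120 N, or if a joint passes its speed limit or range.

### The arm

A 7-joint arm with a two-finger parallel gripper is mounted at the origin on the work surface. World frame = base frame: x ahead of the robot, y to its left, z up, the work surface at z = 0. Lengths are in m, angles in rad, forces in N, time in s.
With the tool pointing down it reaches from about 0.425 to 0.925 m from the base axis. Payload 6.8 kg.
Tool frame: the origin (TCP) lies between the finger pads; the fingertips stand r.tcp_to_tips ahead of it and the grasp point (between the pads) lies 3 mm ahead of it (r.tcp_to_tips is the distance from the TCP to the fingertips, in m); z points along the fingers, y is the line along which they close (so a half turn about z gives the same grasp; the last joint's range is limited). The gripper opens to 85 mm and grips with 20 to 120 N. Pads are 22 mm wide; open, the fingers measure 114 mm over their backs; the gripper's body (76 mm by 85 mm) begins 54 mm behind the grasp point. The pads swing forward as they close: fully open they stand 13 mm farther back than shut.
Start: joints at [-1.269, 0.477, 0.022, 1.555, -0.011, 1.109, -0.083], TCP at [0.269, 0.619, 0.253] pointing down, gripper open.
Joint ranges: [-2.96, 2.96], [-0.34, 2.1], [-1.41, 1.46], [0.24, 2.44], [-1.37, 4.51], [0.17, 1.92], [-2.96, 2.96]. Speed limits (rad/s): [2.39, 2.39, 3.14, 3.14, 3.14, 3.14, 3.14].

### API

Orientations are given as a rotation vector (axis times angle).
In Python, from bench import r gives the robot as it stands. The module is installed in compiled form; this text tells all that it offers.
- The arm moves only by the tool step_arm, never from a script. Its argument "moves" is a list of rows, each an object of numbers: "rx", "ry", "rz": the turn, a rotation vector about the tool's x, y, z in degrees; "dx", "dy", "dz": the shift along the tool's x, y, z in mm; "gripper": the opening, from -1 (shut) to 1 (fully open). In form: [{"rx": .., "ry": .., "rz": .., "dx": .., "dy": .., "dz": .., "gripper": ..}, ...]. A call has 1 to 20 rows; each row shifts and turns the commanded pose from where the row before left it, along the tool's axes as they then stand; what a row does not reach is not made up. A row lasts 1/8 s, in which the tool goes at most 62.5 mm and 10.7 degrees, less where a joint would pass 70% of its speed; a pose out of reach is approached as far as the arm can. A call is refused whole if a number of a shift passes 62.5 or a number of a turn 10.7, either way. A call with a gripper value outside its range is refused whole. The fingers move at their own pace and stop on an object; "grip_force" is the grip in N (left out, the last holds). Time passes only in rows, so rows that do not move let the fingers close. It gives the time, the measured TCP pose, the force, the opening and the grip force at its end, in the units of the state.
- r.get_obs(): the state, without advancing time (a new reading comes with each control period).
- r.grab_frame(name): name is "side" or "top"; returns the picture (420x560x3 uint8, blue, green, red); there is no depth.
- r.camera_info(name): a dict with "mtx" (3x3 intrinsics, pixels), "rvec" (rotation vector, rad) and "tvec" (3), from world to camera coordinates, as OpenCV has them. Camera axes: x right, y down, z forward; pixel columns grow to the right and rows downward; lengths in m; the calibration is good to about 2 mm. A picture is of the moment at which its call begins. camera_info takes no time and is no camera call.
- r.hand_in(): hands the job in; it is judged then, once.
The state is a dict: "clock": time; "joints": joint angles; "qvel": joint speeds; "tau": joint torques, N m; "tcp_pos": TCP position; "orientation": TCP orientation; "contact_force": force on the tool from outside, world axes, zero at the start; "moment": the same for the moment, N m; "grip_width": finger opening in m; "gripper_force": force on a finger pad.
Only numpy, scipy, OpenCV 4.12 (cv2) and the standard library are available. Lean on these libraries where they do the work, as an engineer would, in place of code of your own. Each camera call takes 0.05 s, during which the arm holds its last target. There are 200 camera calls.

## Working session

There is one attempt and no reset: what is moved stays moved. The work goes in short steps, Python scripts to look and compute and a tool call to move; the robot and the scene stay as the last step left them, time stands still between calls to the robot, and variables do not carry over. Pictures are saved under pics/ and viewed, at most 10 in all, crops included, and the job is handed in when it is done.

Besides the shell and the picture viewer there is one more tool, called as a command line: name --argument value ..., lists and objects as JSON in quotes. step_arm: Moves the arm, as the interface text tells. Its arguments: {"type":"object","properties":{"moves":{"type":"array","items":{"type":"object","properties":{"rx":{"type":"number"},"ry":{"type":"number"},"rz":{"type":"number"},"dx":{"type":"number"},"dy":{"type":"number"},"dz":{"type":"number"},"gripper":{"type":"number"}}}},"grip_force":{"type":"number"}},"required":["moves"]}

```bash
mkdir -p pics; cat > h.py <<'E'
import numpy as np, cv2
from bench import r
def cam(n):
    c=r.camera_info(n);R=cv2.Rodrigues(np.array(c["rvec"],float))[0]
    return np.array(c["mtx"],float),R,np.array(c["tvec"],float).ravel()
def ray(n,u,v,z):
    K,R,t=cam(n);o=-R.T@t;d=R.T@np.linalg.solve(K,[u,v,1.])
    return o+d*(z-o[2])/d[2]
def proj(n,p):
    K,R,t=cam(n);q=K@(R@np.array(p,float)+t);return q[:2]/q[2]
def state():
    o=r.get_obs();R=cv2.Rodrigues(np.array(o["orientation"],float))[0]
    return o,np.array(o["tcp_pos"]),R
E
python3 - <<'E'
from h import *
for n in("top","side"):
    cv2.imwrite(f"pics/{n}0.png",r.grab_frame(n)); K,R,t=cam(n); print(n,K[0,0],(-R.T@t).round(3),R[2].round(2))
o,p,R=state();print(p,R.round(3),r.tcp_to_tips,o["contact_force"],o["grip_width"],o["clock"])
E
```

```text
top 451.21280097581877 [0.488 0.079 1.092] [ 0.09 -0.03 -1.  ]
side 399.08464637579755 [ 0.527 -0.788  0.666] [ 0.02  0.83 -0.55]
[0.26876011 0.6186378  0.25241837] [[-0.917  0.398 -0.001]
 [ 0.398  0.917 -0.002]
 [-0.    -0.002 -1.   ]] 0.022 [-0.61793646  0.5021728  -0.1924934 ] 0.08551946628054319 0.1
```

View pics/top0.png

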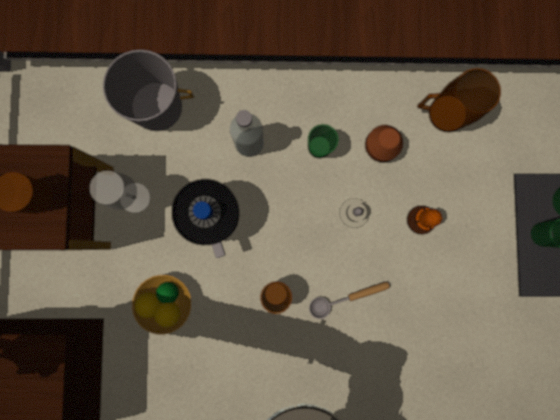

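View pics/side0.png

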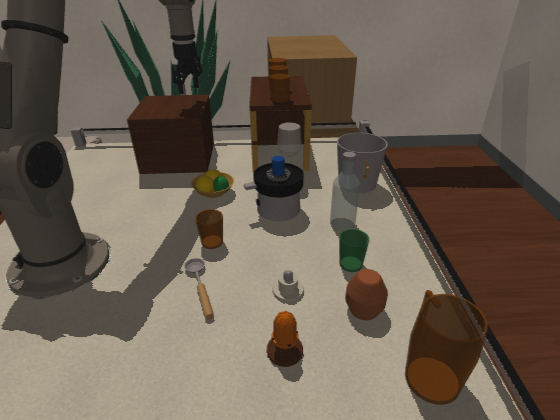

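Top view: the cap is at (203,210) on the press, the white stand at (355,212), the cone at (428,217) and the bottle at (247,133). The wine glass is around (110–135,190), left of the press. The side view agrees: cap (278,165), white post (288,276), cone (285,328).

```bash
python3 - <<'E'
from h import *
def blob(n,lo,hi,roi):
    im=cv2.imread(f"pics/{n}0.png");h=cv2.cvtColor(im,cv2.COLOR_BGR2HSV)
    m=cv2.inRange(h,lo,hi);k=np.zeros_like(m);x0,y0,x1,y1=roi;k[y0:y1,x0:x1]=m[y0:y1,x0:x1]
    c=max(cv2.findContours(k,0,2)[0],key=cv2.contourArea);return cv2.minEnclosingCircle(c),cv2.boundingRect(c),cv2.contourArea(c)
B=((100,120,60),(130,255,255))
print("cap top",blob("top",*B,(180,180,240,240)));print("cap side",blob("side",*B,(260,140,300,190)))
O=((3,180,110),(16,255,255))
print("cone",blob("top",*O,(400,195,450,240)));print("cone side",blob("side",*O,(260,300,310,370)))
D=((0,0,0),(180,255,45))
print("bowl",blob("top",*D,(165,170,245,250)), ray("top",206,212,.122))
for n,ro in(("top",(335,192,375,232)),("side",(268,262,308,302))):
  print("white",blob(n,(0,0,130),(180,70,255),ro))
for nm,u,v,z in(("wine top",107,187,.19),("bottle cap",244,118,.22),("tumb1",276,296,.085),("tumb2",322,141,.085),("vase",384,143,.1),("bowl",162,304,.06),("white",356,212,.04),("spoon",320,307,0)):
  print(nm,ray("top",u,v,z).round(3))
im=cv2.imread("pics/top0.png")
a=[cv2.resize(im[y-45:y+45,x-60:x+60],(400,300),interpolation=2) for x,y in((206,212),(355,212),(425,217))]
s=cv2.imread("pics/side0.png");a.append(cv2.resize(s[270:360,225:345],(400,300),interpolation=2))
cv2.imwrite("pics/z.png",np.vstack([np.hstack(a[:2]),np.hstack(a[2:])]))
E
```

```text
cap top (((201.3674774169922, 209.6204833984375), 8.783403396606445), (193, 201, 18, 18), 218.0)
cap side (((278.0, 165.0), 9.486932754516602), (272, 156, 12, 19), 131.0)
cone (((432.3999938964844, 218.0), 7.665613174438477), (425, 211, 16, 15), 147.0)
cone side (((284.5, 319.0), 8.732224464416504), (276, 311, 18, 14), 137.5)
bowl (((205.17880249023438, 212.0894012451172), 33.8150520324707), (173, 180, 66, 64), 3324.5) [0.5629567  0.21759929 0.122     ]
white (((354.5, 211.5), 27.57726287841797), (335, 192, 40, 40), 1521.0)
white (((287.5, 281.5), 27.57726287841797), (268, 262, 40, 40), 1089.0)
wine top [0.607 0.405 0.19 ]
bottle cap [0.741 0.132 0.22 ]
tumb1 [0.381 0.066 0.085]
tumb2 [ 0.729 -0.037  0.085]
vase [ 0.722 -0.176  0.1  ]
bowl [0.361 0.321 0.06 ]
white [ 0.571 -0.122  0.04 ]
spoon [ 0.346 -0.04   0.   ]
```

View pics/z.png

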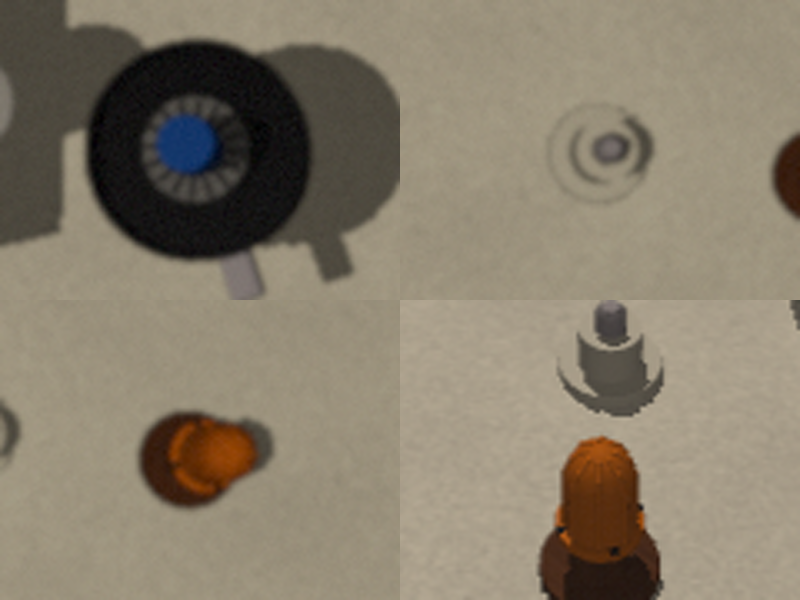

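The crops confirm the shapes: post tip at (358,211), white foot centre (355.6,212.9), flange centre about (427,219), brown foot centre (421,219.7).

```bash
python3 - <<'E'
from h import *
for nm,n,u,v,z in(("cap","top",201.8,209.8,.17),("capside","side",278,159,.17),("bowl","top",205.2,212.1,.122),("post","top",358,211.1,.06),("ledge","top",356.5,212,.04),("wfoot","top",355.6,212.9,.01),("wpost side","side",288,272.5,.06),("flange","top",427.1,219.1,.047),("bfoot","top",421.1,219.7,.01),("conetop","top",433,218,.104)):
  print(nm,ray(n,u,v,z).round(4))
E
```

```text
cap [0.5637 0.2193 0.17  ]
capside [0.5627 0.2098 0.17  ]
bowl [0.5627 0.2193 0.122 ]
post [ 0.5711 -0.1225  0.06  ]
ledge [ 0.5706 -0.1228  0.04  ]
wfoot [ 0.5707 -0.1263  0.01  ]
wpost side [ 0.5704 -0.1302  0.06  ]
flange [ 0.554  -0.2873  0.047 ]
bfoot [ 0.5548 -0.2855  0.01  ]
conetop [ 0.5529 -0.2806  0.104 ]
```

step_arm --moves '[{"dx": -43,"dy": -25,"gripper": 1},{"dx": -43,"dy": -25},{"dx": -43,"dy": -25},{"dx": -43,"dy": -25},{"dx": -43,"dy": -25},{"dx": -43,"dy": -25},{"dx": -43,"dy": -25},{"dx": -43,"dy": -25},{"dx": -43,"dy": -25},{"dx": -41,"dy": -24},{"rz": 10},{"rz": 10},{"rz": 10},{"rz": 10},{}]' --grip_force 40

```text
invalid input at $.moves[0]: expected keys rx, ry, rz, dx, dy, dz, gripper
```

step_arm --moves '[{"rx": 0,"ry": 0,"rz": 0,"dx": -43,"dy": -25,"dz": 0,"gripper": 1},{"rx": 0,"ry": 0,"rz": 0,"dx": -43,"dy": -25,"dz": 0,"gripper": 1},{"rx": 0,"ry": 0,"rz": 0,"dx": -43,"dy": -25,"dz": 0,"gripper": 1},{"rx": 0,"ry": 0,"rz": 0,"dx": -43,"dy": -25,"dz": 0,"gripper": 1},{"rx": 0,"ry": 0,"rz": 0,"dx": -43,"dy": -25,"dz": 0,"gripper": 1},{"rx": 0,"ry": 0,"rz": 0,"dx": -43,"dy": -25,"dz": 0,"gripper": 1},{"rx": 0,"ry": 0,"rz": 0,"dx": -43,"dy": -25,"dz": 0,"gripper": 1},{"rx": 0,"ry": 0,"rz": 0,"dx": -43,"dy": -25,"dz": 0,"gripper": 1},{"rx": 0,"ry": 0,"rz": 0,"dx": -43,"dy": -25,"dz": 0,"gripper": 1},{"rx": 0,"ry": 0,"rz": 0,"dx": -41,"dy": -24,"dz": 0,"gripper": 1},{"rx": 0,"ry": 0,"rz": 10,"dx": 0,"dy": 0,"dz": 0,"gripper": 1},{"rx": 0,"ry": 0,"rz": 10,"dx": 0,"dy": 0,"dz": 0,"gripper": 1},{"rx": 0,"ry": 0,"rz": 10,"dx": 0,"dy": 0,"dz": 0,"gripper": 1},{"rx": 0,"ry": 0,"rz": 10,"dx": 0,"dy": 0,"dz": 0,"gripper": 1},{"rx": 0,"ry": 0,"rz": 0,"dx": 0,"dy": 0,"dz": 0,"gripper": 1}]' --grip_force 40

```text
clock: 1.98
tcp_pos: [0.562, 0.2202, 0.2529]
orientation: [-1.65, -2.673, 0.001]
contact_force: [0.0, 0.0, -0.5]
grip_width: 0.0853
gripper_force: 0.0
```

```bash
cat >> h.py <<'E'
def to(x,y,z):
    o,p,R=state();d=(R.T@(np.array([x,y,z])-p))*1000
    yaw=np.degrees(np.arctan2(R[1,1],R[0,1]))
    print("tcp",p.round(4),"yaw_y",yaw.round(2),"move mm",d.round(1),"F",np.round(o["contact_force"],2),"Mz",np.round(o["moment"][2],3),"w",round(o["grip_width"],4),"gf",o["gripper_force"],"tilt",R[:,2].round(4),"t",o["clock"])
E
python3 - <<'E'
from h import *
to(.563,.2193,.16); print(r.get_obs()["joints"])
E
```

```text
tcp [0.562  0.2202 0.2529] yaw_y 26.62 move mm [-1.3  0.6 92.9] F [ 0.01  0.04 -0.53] Mz -0.016 w 0.0853 gf 0.0 tilt [-7.e-04 -6.e-04 -1.e+00] t 1.975
[-0.72273157  0.36919306  0.31916107  1.75040139 -0.13106084  1.04371803
  0.10710452]
```

step_arm --moves '[{"rx": 0,"ry": 0,"rz": 0,"dx": -1,"dy": 0.5,"dz": 23,"gripper": 1},{"rx": 0,"ry": 0,"rz": 0,"dx": 0,"dy": 0,"dz": 25,"gripper": 1},{"rx": 0,"ry": 0,"rz": 0,"dx": 0,"dy": 0,"dz": 25,"gripper": 1},{"rx": 0,"ry": 0,"rz": 0,"dx": 0,"dy": 0,"dz": 18,"gripper": 1},{"rx": 0,"ry": 0,"rz": 0,"dx": 0,"dy": 0,"dz": 0,"gripper": -1},{"rx": 0,"ry": 0,"rz": 0,"dx": 0,"dy": 0,"dz": 0,"gripper": -1},{"rx": 0,"ry": 0,"rz": 0,"dx": 0,"dy": 0,"dz": 0,"gripper": -1},{"rx": 0,"ry": 0,"rz": 0,"dx": 0,"dy": 0,"dz": 0,"gripper": -1},{"rx": 0,"ry": 0,"rz": 0,"dx": 0,"dy": 0,"dz": 0,"gripper": -1},{"rx": 0,"ry": 0,"rz": 0,"dx": 0,"dy": 0,"dz": 0,"gripper": -1}]' --grip_force 40

```text
clock: 3.22
tcp_pos: [0.5639, 0.2198, 0.1635]
orientation: [1.652, 2.671, 0.003]
contact_force: [-0.2, 0.0, 5.9]
grip_width: 0.035
gripper_force: 40.1
```

```bash
python3 - <<'E'
from h import *
to(.563,.2193,.16)
E
```

```text
tcp [0.5639 0.2198 0.1635] yaw_y 26.53 move mm [-0.1 -1.1  3.5] F [-0.25  0.    5.9 ] Mz 0.019 w 0.035 gf 40.093022072687745 tilt [ 0.0018  0.0011 -1.    ] t 3.225
```

step_arm --moves '[{"rx": 0,"ry": 0,"rz": 0,"dx": 0,"dy": 0,"dz": -10,"gripper": -1},{"rx": 0,"ry": 0,"rz": 0,"dx": 0,"dy": 0,"dz": -20,"gripper": -1},{"rx": 0,"ry": 0,"rz": 0,"dx": 0,"dy": 0,"dz": -25,"gripper": -1},{"rx": 0,"ry": 0,"rz": 0,"dx": 0,"dy": 0,"dz": -25,"gripper": -1},{"rx": 0,"ry": 0,"rz": 0,"dx": -19,"dy": -9,"dz": 0,"gripper": -1},{"rx": 0,"ry": 0,"rz": 0,"dx": -39,"dy": -18,"dz": 0,"gripper": -1},{"rx": 0,"ry": 0,"rz": 0,"dx": -39,"dy": -18,"dz": 0,"gripper": -1},{"rx": 0,"ry": 0,"rz": 0,"dx": -39,"dy": -18,"dz": 0,"gripper": -1},{"rx": 0,"ry": 0,"rz": 0,"dx": -39,"dy": -18,"dz": 0,"gripper": -1},{"rx": 0,"ry": 0,"rz": 0,"dx": -39,"dy": -18,"dz": 0,"gripper": -1},{"rx": 0,"ry": 0,"rz": 0,"dx": -39,"dy": -18,"dz": 0,"gripper": -1},{"rx": 0,"ry": 0,"rz": 0,"dx": -39,"dy": -18,"dz": 0,"gripper": -1},{"rx": 0,"ry": 0,"rz": 0,"dx": -19,"dy": -11,"dz": 0,"gripper": -1},{"rx": 0,"ry": 0,"rz": 0,"dx": 0,"dy": 0,"dz": 0,"gripper": -1},{"rx": 0,"ry": 0,"rz": 0,"dx": 0,"dy": 0,"dz": 0,"gripper": -1}]' --grip_force 40

```text
clock: 5.1
tcp_pos: [0.5709, -0.1232, 0.2417]
orientation: [-1.651, -2.671, -0.0]
contact_force: [0.2, -0.1, -0.2]
grip_width: 0.0347
gripper_force: 40.0
```

```bash
python3 - <<'E'
from h import *
to(.571,-.1235,.0785)
T=r.grab_frame("top");S=r.grab_frame("side")
cv2.imwrite("pics/top1.png",T);cv2.imwrite("pics/side1.png",S)
a=[cv2.resize(T[167:257,146:266],(800,600),interpolation=2)[:, :],cv2.resize(S[200:320,220:380],(400,300),interpolation=2)]
u,v=map(int,proj("side",(.563,.2193,.14)));a.append(cv2.resize(S[v-45:v+45,u-60:u+60],(400,300),interpolation=2))
A=cv2.resize(T[189:234,176:236],(400,300),interpolation=2)
B=cv2.resize(T[167:257,310:430],(400,300),interpolation=2)
cv2.imwrite("pics/z1.png",np.vstack([np.hstack([A,B]),np.hstack(a[1:])]))
E
```

```text
tcp [ 0.5709 -0.1232  0.2417] yaw_y 26.55 move mm [-5.000e-01  1.000e-01  1.632e+02] F [ 0.22 -0.1  -0.2 ] Mz -0.029 w 0.0347 gf 39.969922243617475 tilt [-1.1e-03  7.0e-04 -1.0e+00] t 5.1
```

View pics/z1.png

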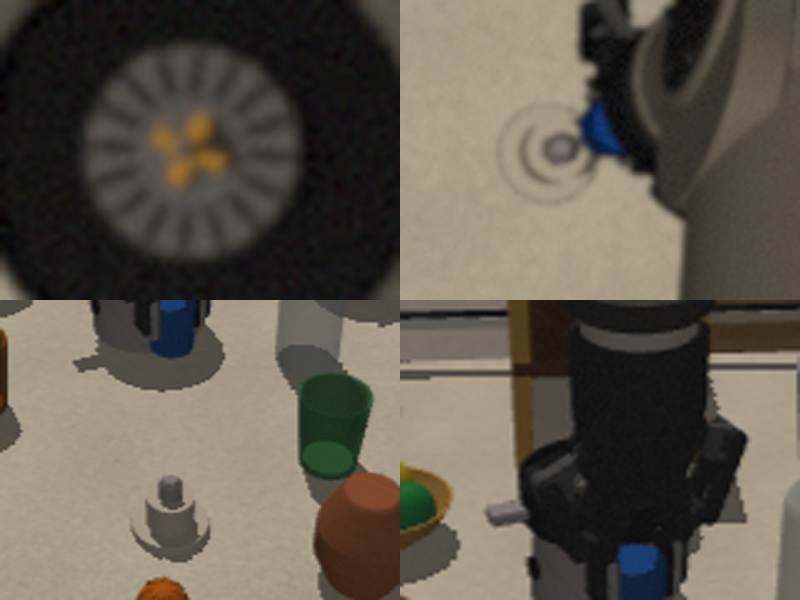

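The cap is in the grip at side (289,~215), with the post below it at (288,276). The drive's four brass blade ends show in the top view at about (200,210), (206,208), (208,213) and (203,215).

```bash
python3 - <<'E'
from h import *
T=cv2.imread("pics/top1.png");h=cv2.cvtColor(T,cv2.COLOR_BGR2HSV)
c=T[189:234,176:236];m=cv2.inRange(cv2.cvtColor(c,cv2.COLOR_BGR2HSV),(10,120,90),(30,255,255))
M=cv2.moments(m,True);print("cross centroid",ray("top",176+M["m10"]/M["m00"],189+M["m01"]/M["m00"],.1315),M["m00"])
P=[ray("top",176+(u+.5)/6.667-.5,189+(v+.5)/6.667-.5,.1315)[:2] for u,v in((162,138),(200,127),(213,160),(180,175))]
print(np.mean(P,0)); 
for i in(0,1):
  d=P[i+2]-P[i];print(np.degrees(np.arctan2(d[1],d[0]))%90,np.linalg.norm(d))
print("hub",ray("top",204.3,211.3,.125))
print(proj("side",(.571,-.1232,.203)),proj("side",(.571,-.1235,.06)),proj("top",(.571,-.1235,.06)),proj("side",(.563,.2193,.14)))
E
```

```text
cross centroid [0.56364355 0.21991967 0.1315    ] 55.0
[0.56418421 0.22074661]
66.84326417595517 0.01774468138119717
68.40027908488358 0.016539736810981653
hub [0.56421435 0.22081837 0.125     ]
[288.45307731 217.64588383] [288.07036194 270.4333214 ] [358.4424896  211.14720038] [278.0497721 167.045557 ]
```

step_arm --moves '[{"rx": 0,"ry": 0,"rz": 0,"dx": -0.5,"dy": 0,"dz": 25,"gripper": -1},{"rx": 0,"ry": 0,"rz": 0,"dx": 0,"dy": 0,"dz": 35,"gripper": -1},{"rx": 0,"ry": 0,"rz": 0,"dx": 0,"dy": 0,"dz": 35,"gripper": -1},{"rx": 0,"ry": 0,"rz": 0,"dx": 0,"dy": 0,"dz": 20,"gripper": -1},{"rx": 0,"ry": 0,"rz": 0,"dx": 0,"dy": 0,"dz": 12,"gripper": -1},{"rx": 0,"ry": 0,"rz": 0,"dx": 0,"dy": 0,"dz": 12,"gripper": -1},{"rx": 0,"ry": 0,"rz": 0,"dx": 0,"dy": 0,"dz": 12,"gripper": -1},{"rx": 0,"ry": 0,"rz": 0,"dx": 0,"dy": 0,"dz": 8,"gripper": -1},{"rx": 0,"ry": 0,"rz": 0,"dx": 0,"dy": 0,"dz": 0,"gripper": -1},{"rx": 0,"ry": 0,"rz": 0,"dx": 0,"dy": 0,"dz": 0,"gripper": -1}]' --grip_force 40

```text
clock: 6.45
tcp_pos: [0.5719, -0.1245, 0.0836]
orientation: [1.653, 2.671, 0.0]
contact_force: [-0.2, -0.3, -0.6]
grip_width: 0.0353
gripper_force: 40.0
```

```bash
python3 - <<'E'
from h import *
to(.571,-.1235,.0785)
E
```

```text
tcp [ 0.5719 -0.1245  0.0836] yaw_y 26.51 move mm [ 1.3 -0.4  5.1] F [-0.22 -0.33 -0.65] Mz 0.034 w 0.0353 gf 39.96209830977023 tilt [ 6.e-04 -1.e-04 -1.e+00] t 6.45
```

step_arm --moves '[{"rx": 0,"ry": 0,"rz": 0,"dx": 1,"dy": 0,"dz": 2,"gripper": -1},{"rx": 0,"ry": 0,"rz": 0,"dx": 0,"dy": 0,"dz": 2.5,"gripper": -1},{"rx": 0,"ry": 0,"rz": 0,"dx": 0,"dy": 0,"dz": 0,"gripper": -1},{"rx": 0,"ry": 0,"rz": 0,"dx": 0,"dy": 0,"dz": 0,"gripper": 0.2},{"rx": 0,"ry": 0,"rz": 0,"dx": 0,"dy": 0,"dz": 0,"gripper": 1},{"rx": 0,"ry": 0,"rz": 0,"dx": 0,"dy": 0,"dz": 0,"gripper": 1},{"rx": 0,"ry": 0,"rz": 0,"dx": 0,"dy": 0,"dz": 0,"gripper": 1},{"rx": 0,"ry": 0,"rz": 0,"dx": 0,"dy": 0,"dz": -15,"gripper": 1},{"rx": 0,"ry": 0,"rz": 0,"dx": 0,"dy": 0,"dz": -25,"gripper": 1},{"rx": 0,"ry": 0,"rz": 0,"dx": 0,"dy": 0,"dz": -30,"gripper": 1},{"rx": 0,"ry": 0,"rz": 0,"dx": 0,"dy": 0,"dz": -30,"gripper": 1},{"rx": 0,"ry": 0,"rz": 10,"dx": 0,"dy": 0,"dz": 0,"gripper": 1},{"rx": 0,"ry": 0,"rz": 10,"dx": 0,"dy": 0,"dz": 0,"gripper": 1},{"rx": 0,"ry": 0,"rz": 10,"dx": 0,"dy": 0,"dz": 0,"gripper": 1},{"rx": 0,"ry": 0,"rz": 0,"dx": 0,"dy": 0,"dz": 0,"gripper": 1}]' --grip_force 40

```text
clock: 8.32
tcp_pos: [0.5714, -0.1234, 0.1796]
orientation: [2.286, 2.154, 0.001]
contact_force: [0.2, -0.2, -0.5]
grip_width: 0.0854
gripper_force: 0.0
```

```bash
python3 - <<'E'
from h import *
to(.554,-.286,.17)
T=r.grab_frame("top");S=r.grab_frame("side")
cv2.imwrite("pics/top2.png",T);cv2.imwrite("pics/side2.png",S)
A=cv2.resize(T[195:240,395:455],(400,300),interpolation=2);B=cv2.resize(T[167:257,310:430],(400,300),interpolation=2)
C=cv2.resize(S[235:325,228:348],(400,300),interpolation=2);D=cv2.resize(S[308:353,255:315],(400,300),interpolation=2)
cv2.imwrite("pics/z2.png",np.vstack([np.hstack([A,B]),np.hstack([C,D])]))
print(r.get_obs()["joints"][6])
E
```

```text
tcp [ 0.5714 -0.1234  0.1796] yaw_y -3.39 move mm [-163.3   -7.7    9.7] F [ 0.17 -0.16 -0.48] Mz -0.013 w 0.0854 gf 0.0 tilt [ 8.e-04 -2.e-04 -1.e+00] t 8.325
0.3194918748365307
```

View pics/z2.png

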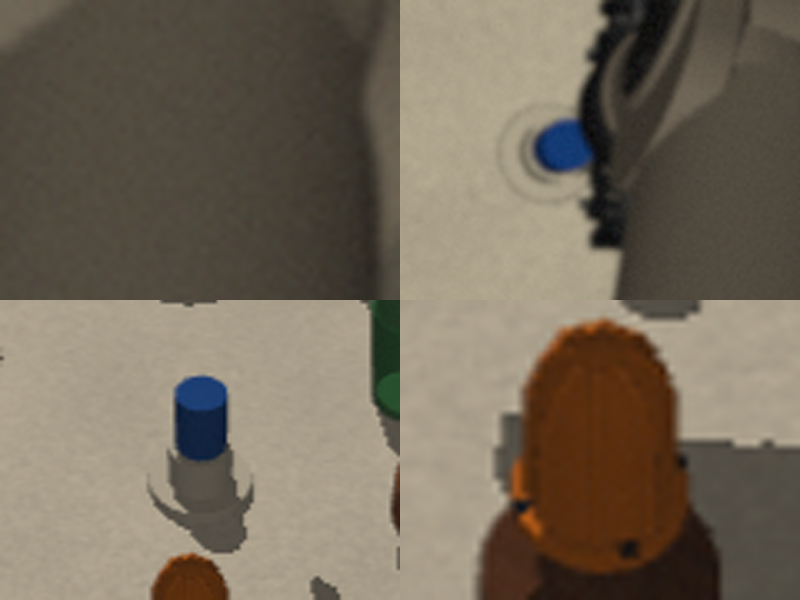

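The cap stands on the white ledge. Cone flange marks in the side view are at about (289,345), (273,339) and (297,332).

```bash
python3 - <<'E'
from h import *
c=np.array([.554,-.286])
P=[]
for u,v in((228,248),(120,207),(281,163)):
  for z in(.0435,.047):
    p=ray("side",255+(u+.5)/6.667-.5,308+(v+.5)/6.667-.5,z)[:2];d=p-c;print(z,p.round(4),np.hypot(*d).round(4),np.degrees(np.arctan2(d[1],d[0]))%90);P.append(p)
print("lr mid",[(P[2+k]+P[4+k])/2 for k in(0,1)])
# cone axis x from side silhouette edges
for u in(122,283):print(ray("side",255+u/6.667,308+180/6.667,.05))
E
```

```text
0.0435 [ 0.5611 -0.3085] 0.0236 17.6197699419196
0.047 [ 0.5609 -0.3112] 0.0261 15.430888934486234
0.0435 [ 0.5314 -0.2932] 0.0238 17.738842262508683
0.047 [ 0.5313 -0.296 ] 0.0248 23.85790289513193
0.0435 [ 0.5782 -0.2799] 0.025 14.171433356344528
0.047 [ 0.578  -0.2827] 0.0242 7.764958028557297
lr mid [array([ 0.5548061 , -0.28655896]), array([ 0.55465078, -0.28937662])]
[ 0.53293004 -0.29014305  0.05      ]
[ 0.57853305 -0.29216475  0.05      ]
```

step_arm --moves '[{"rx": 0,"ry": 0,"rz": 0,"dx": -24,"dy": -2,"dz": 0,"gripper": 1},{"rx": 0,"ry": 0,"rz": 0,"dx": -40,"dy": -2,"dz": 0,"gripper": 1},{"rx": 0,"ry": 0,"rz": 0,"dx": -40,"dy": -2,"dz": 0,"gripper": 1},{"rx": 0,"ry": 0,"rz": 0,"dx": -40,"dy": -1,"dz": 0,"gripper": 1},{"rx": 0,"ry": 0,"rz": 0,"dx": -20,"dy": 0,"dz": 0,"gripper": 1},{"rx": 0,"ry": 0,"rz": 0,"dx": 0,"dy": 0,"dz": 25,"gripper": 1},{"rx": 0,"ry": 0,"rz": 0,"dx": 0,"dy": 0,"dz": 35,"gripper": 1},{"rx": 0,"ry": 0,"rz": 0,"dx": 0,"dy": 0,"dz": 30,"gripper": 1},{"rx": 0,"ry": 0,"rz": 0,"dx": 0,"dy": 0,"dz": 15.5,"gripper": 1},{"rx": 0,"ry": 0,"rz": 0,"dx": 0,"dy": 0,"dz": 0,"gripper": 1},{"rx": 0,"ry": 0,"rz": 0,"dx": 0,"dy": 0,"dz": 0,"gripper": 1}]' --grip_force 40

```text
clock: 9.8
tcp_pos: [0.555, -0.2871, 0.0744]
orientation: [2.286, 2.152, 0.001]
contact_force: [0.3, -0.2, 0.1]
grip_width: 0.0856
gripper_force: 0.0
```

```bash
python3 - <<'E'
from h import *
to(.5545,-.2865,.074)
E
```

```text
tcp [ 0.555  -0.2871  0.0744] yaw_y -3.46 move mm [ 0.5 -0.6  0.4] F [ 0.32 -0.21  0.08] Mz 0.048 w 0.0856 gf 0.0 tilt [ 1.6e-03 -6.0e-04 -1.0e+00] t 9.8
```

step_arm --moves '[{"rx": 0,"ry": 0,"rz": 0,"dx": 0,"dy": 0,"dz": 0,"gripper": -1},{"rx": 0,"ry": 0,"rz": 0,"dx": 0,"dy": 0,"dz": 0,"gripper": -1},{"rx": 0,"ry": 0,"rz": 0,"dx": 0,"dy": 0,"dz": 0,"gripper": -1},{"rx": 0,"ry": 0,"rz": 0,"dx": 0,"dy": 0,"dz": 0,"gripper": -1},{"rx": 0,"ry": 0,"rz": 0,"dx": 0,"dy": 0,"dz": 0,"gripper": -1},{"rx": 0,"ry": 0,"rz": 0,"dx": 0,"dy": 0,"dz": 0,"gripper": -1}]' --grip_force 40

```text
clock: 10.55
tcp_pos: [0.5545, -0.2869, 0.0741]
orientation: [2.288, 2.153, 0.001]
contact_force: [-0.9, 1.3, 6.4]
grip_width: 0.0409
gripper_force: 40.3
```

```bash
python3 - <<'E'
from h import *
to(.5545,-.2865,.074)
E
```

```text
tcp [ 0.5545 -0.2869  0.0741] yaw_y -3.49 move mm [0.4 0.  0.1] F [-0.91  1.28  6.42] Mz -0.019 w 0.0409 gf 40.3069928513446 tilt [ 7.e-04  1.e-04 -1.e+00] t 10.55
```

step_arm --moves '[{"rx": 0,"ry": 0,"rz": 0,"dx": 0,"dy": 0,"dz": -10,"gripper": -1},{"rx": 0,"ry": 0,"rz": 0,"dx": 0,"dy": 0,"dz": -25,"gripper": -1},{"rx": 0,"ry": 0,"rz": 0,"dx": 0,"dy": 0,"dz": -30,"gripper": -1},{"rx": 0,"ry": 0,"rz": 0,"dx": 0,"dy": 0,"dz": -35,"gripper": -1},{"rx": 0,"ry": 0,"rz": 0,"dx": 0,"dy": 0,"dz": -25,"gripper": -1},{"rx": 0,"ry": 0,"rz": 0,"dx": 26,"dy": -1,"dz": 0,"gripper": -1},{"rx": 0,"ry": 0,"rz": 0,"dx": 45,"dy": -2,"dz": 0,"gripper": -1},{"rx": 0,"ry": 0,"rz": 0,"dx": 45,"dy": -2,"dz": 0,"gripper": -1},{"rx": 0,"ry": 0,"rz": 0,"dx": 45,"dy": -2,"dz": 0,"gripper": -1},{"rx": 0,"ry": 0,"rz": 0,"dx": 45,"dy": -2,"dz": 0,"gripper": -1},{"rx": 0,"ry": 0,"rz": 0,"dx": 45,"dy": -2,"dz": 0,"gripper": -1},{"rx": 0,"ry": 0,"rz": 0,"dx": 45,"dy": -2,"dz": 0,"gripper": -1},{"rx": 0,"ry": 0,"rz": 0,"dx": 45,"dy": -2,"dz": 0,"gripper": -1},{"rx": 0,"ry": 0,"rz": 0,"dx": 45,"dy": -2,"dz": 0,"gripper": -1},{"rx": 0,"ry": 0,"rz": 0,"dx": 45,"dy": -2,"dz": 0,"gripper": -1},{"rx": 0,"ry": 0,"rz": 0,"dx": 45,"dy": -2,"dz": 0,"gripper": -1},{"rx": 0,"ry": 0,"rz": 0,"dx": 30,"dy": -1,"dz": 0,"gripper": -1},{"rx": 0,"ry": 0,"rz": 0,"dx": 0,"dy": 0,"dz": 0,"gripper": -1},{"rx": 0,"ry": 0,"rz": 0,"dx": 0,"dy": 0,"dz": 0,"gripper": -1}]' --grip_force 40

```text
clock: 12.92
tcp_pos: [0.563, 0.2185, 0.1985]
orientation: [2.288, 2.152, -0.001]
contact_force: [1.0, -0.5, -1.2]
grip_width: 0.0405
gripper_force: 40.6
```

step_arm --moves '[{"rx": 0,"ry": 0,"rz": 9.75,"dx": 0,"dy": 0,"dz": 0,"gripper": -1},{"rx": 0,"ry": 0,"rz": 9.75,"dx": 0,"dy": 0,"dz": 0,"gripper": -1},{"rx": 0,"ry": 0,"rz": 9.75,"dx": 0,"dy": 0,"dz": 0,"gripper": -1},{"rx": 0,"ry": 0,"rz": 9.75,"dx": 0,"dy": 0,"dz": 0,"gripper": -1},{"rx": 0,"ry": 0,"rz": 0,"dx": 0,"dy": 0,"dz": 0,"gripper": -1},{"rx": 0,"ry": 0,"rz": 0,"dx": 0,"dy": 0,"dz": 0,"gripper": -1}]' --grip_force 40

```text
clock: 13.68
tcp_pos: [0.5631, 0.2188, 0.1985]
orientation: [2.874, 1.269, 0.0]
contact_force: [-1.0, -0.0, -1.2]
grip_width: 0.0405
gripper_force: 40.6
```

```bash
python3 - <<'E'
from h import *
to(.5637,.22,.1591)
print(r.get_obs()["joints"][6])
S=r.grab_frame("side");cv2.imwrite("pics/side3.png",S);u,v=map(int,proj("side",(.5637,.22,.165)))
print(u,v,proj("side",(.5637,.22,.161)),proj("side",(.5637,.22,.1475)))
cv2.imwrite("pics/z3.png",cv2.resize(S[v-30:v+30,u-40:u+40],(800,600),interpolation=2))
E
```

```text
tcp [0.5631 0.2188 0.1985] yaw_y -42.37 move mm [ 1.3 -0.4 39.4] F [-0.98 -0.04 -1.24] Mz -0.091 w 0.0405 gf 40.62437197617328 tilt [ 1.e-04 -1.e-04 -1.e+00] t 13.675
-0.892230190222313
278 158 [278.22705669 160.25181961] [278.26553074 164.55700176]
```

View pics/z3.png

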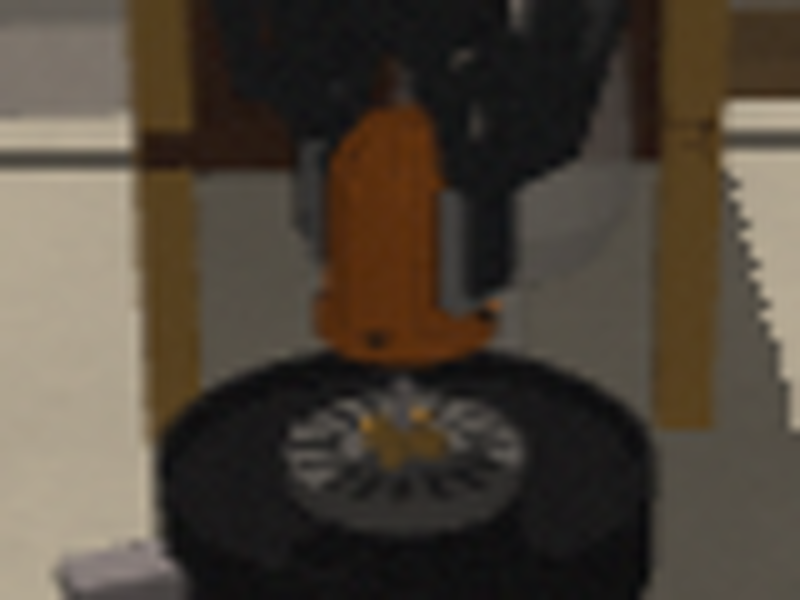

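step_arm --moves '[{"rx": 0,"ry": 0,"rz": 0,"dx": 1.2,"dy": -0.4,"dz": 6,"gripper": -1},{"rx": 0,"ry": 0,"rz": 0,"dx": 0,"dy": 0,"dz": 6,"gripper": -1},{"rx": 0,"ry": 0,"rz": 0,"dx": 0,"dy": 0,"dz": 4,"gripper": -1},{"rx": 0,"ry": 0,"rz": 0,"dx": 0,"dy": 0,"dz": 3,"gripper": -1},{"rx": 0,"ry": 0,"rz": 0,"dx": 0,"dy": 0,"dz": 3,"gripper": -1},{"rx": 0,"ry": 0,"rz": 0,"dx": 0,"dy": 0,"dz": 3,"gripper": -1},{"rx": 0,"ry": 0,"rz": 0,"dx": 0,"dy": 0,"dz": 0,"gripper": -1}]' --grip_force 40

```text
clock: 14.6
tcp_pos: [0.5634, 0.2208, 0.1731]
orientation: [2.875, 1.266, -0.001]
contact_force: [0.5, -0.4, -1.4]
grip_width: 0.0408
gripper_force: 40.6
```

```bash
python3 - <<'E'
from h import *
to(.5637,.22,.1591)
E
```

```text
tcp [0.5634 0.2208 0.1731] yaw_y -42.48 move mm [-0.3  0.7 14. ] F [ 0.45 -0.4  -1.39] Mz -0.027 w 0.0408 gf 40.615989613688726 tilt [-3.e-04 -2.e-04 -1.e+00] t 14.6
```

step_arm --moves '[{"rx": 0,"ry": 0,"rz": 0,"dx": 0,"dy": 0,"dz": 3,"gripper": -1},{"rx": 0,"ry": 0,"rz": 0,"dx": 0,"dy": 0,"dz": 3,"gripper": -1},{"rx": 0,"ry": 0,"rz": 0,"dx": 0,"dy": 0,"dz": 2,"gripper": -1},{"rx": 0,"ry": 0,"rz": 0,"dx": 0,"dy": 0,"dz": 1.5,"gripper": -1},{"rx": 0,"ry": 0,"rz": 0,"dx": 0,"dy": 0,"dz": 0,"gripper": -1}]' --grip_force 40

```text
clock: 15.22
tcp_pos: [0.5634, 0.2208, 0.1637]
orientation: [-2.875, -1.266, 0.0]
contact_force: [0.7, -0.2, -1.5]
grip_width: 0.0405
gripper_force: 40.6
```

```bash
python3 - <<'E'
from h import *
to(.5637,.22,.1591)
E
```

```text
tcp [0.5634 0.2208 0.1637] yaw_y -42.48 move mm [-0.4  0.7  4.6] F [ 0.72 -0.22 -1.54] Mz -0.056 w 0.0405 gf 40.616077354588924 tilt [-2.e-04 -1.e-04 -1.e+00] t 15.225
```

step_arm --moves '[{"rx": 0,"ry": 0,"rz": 0,"dx": 0,"dy": 0,"dz": 1.5,"gripper": -1},{"rx": 0,"ry": 0,"rz": 0,"dx": 0,"dy": 0,"dz": 1.5,"gripper": -1},{"rx": 0,"ry": 0,"rz": 0,"dx": 0,"dy": 0,"dz": 1.3,"gripper": -1},{"rx": 0,"ry": 0,"rz": 0,"dx": 0,"dy": 0,"dz": 0,"gripper": -1}]' --grip_force 40

```text
clock: 15.72
tcp_pos: [0.5634, 0.2208, 0.1594]
orientation: [2.875, 1.266, -0.0]
contact_force: [-0.5, 0.3, -1.3]
grip_width: 0.0404
gripper_force: 40.6
```

```bash
python3 - <<'E'
from h import *
to(.5637,.22,.1591)
E
```

```text
tcp [0.5634 0.2208 0.1594] yaw_y -42.48 move mm [-0.4  0.7  0.3] F [-0.46  0.27 -1.32] Mz -0.01 w 0.0404 gf 40.61618389059731 tilt [-2.e-04 -1.e-04 -1.e+00] t 15.725
```

step_arm --moves '[{"rx": 0,"ry": 0,"rz": 0,"dx": 0,"dy": 0,"dz": 0.6,"gripper": -1},{"rx": 0,"ry": 0,"rz": 0,"dx": 0,"dy": 0,"dz": 0.4,"gripper": -1},{"rx": 0,"ry": 0,"rz": 0,"dx": 0,"dy": 0,"dz": 0,"gripper": -1}]' --grip_force 40

```text
clock: 16.1
tcp_pos: [0.5636, 0.2208, 0.1591]
orientation: [-2.875, -1.265, -0.0]
contact_force: [-2.5, -0.9, 4.3]
grip_width: 0.0403
gripper_force: 41.3
```

step_arm --moves '[{"rx": 0,"ry": 0,"rz": 0,"dx": 0,"dy": 0,"dz": 0,"gripper": 0.2},{"rx": 0,"ry": 0,"rz": 0,"dx": 0,"dy": 0,"dz": 0,"gripper": 1},{"rx": 0,"ry": 0,"rz": 0,"dx": 0,"dy": 0,"dz": 0,"gripper": 1},{"rx": 0,"ry": 0,"rz": 0,"dx": 0,"dy": 0,"dz": 0,"gripper": 1},{"rx": 0,"ry": 0,"rz": 0,"dx": 0,"dy": 0,"dz": 0,"gripper": 1},{"rx": 0,"ry": 0,"rz": 0,"dx": 0,"dy": 0,"dz": -15,"gripper": 1},{"rx": 0,"ry": 0,"rz": 0,"dx": 0,"dy": 0,"dz": -30,"gripper": 1},{"rx": 0,"ry": 0,"rz": 0,"dx": 0,"dy": 0,"dz": -40,"gripper": 1},{"rx": 0,"ry": 0,"rz": 0,"dx": 0,"dy": 0,"dz": -30,"gripper": 1},{"rx": 0,"ry": 0,"rz": 0,"dx": 0,"dy": 0,"dz": 0,"gripper": 1},{"rx": 0,"ry": 0,"rz": 0,"dx": 0,"dy": 0,"dz": 0,"gripper": 1}]' --grip_force 40

```text
clock: 17.48
tcp_pos: [0.5632, 0.2208, 0.2735]
orientation: [-2.875, -1.266, 0.0]
contact_force: [0.3, 0.4, -0.7]
grip_width: 0.0852
gripper_force: 0.0
```

```bash
python3 - <<'E'
from h import *
S=r.grab_frame("side")
for z in(.125,.189):print(proj("side",(.5637,.22,z)))
print(proj("side",(.5637,.194,.125)))
cv2.imwrite("pics/z4.png",np.hstack([cv2.resize(S[135:195,240:320],(400,300),interpolation=2),cv2.resize(S[235:325,228:348],(400,300),interpolation=2)]))
E
```

```text
[278.32853616 171.60720347]
[278.14560351 151.13734514]
[278.70407624 176.00830712]
```

View pics/z4.png

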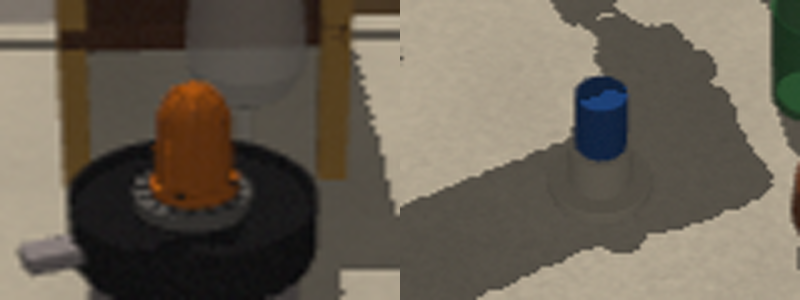

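The cone sits flat on the hub: its front lower edge is at row 176.2, against 176.0 expected. The cap stands upright on the white post.

```bash
python3 -c "
from h import *
print(r.hand_in())"
```

```text
the job is handed in; nothing more can be done
None
```

The job is handed in at about 17.5 s of robot time: the blue cap stands upright on the white stand's post, and the orange cone is fully home and released, flat on the hub; the verdict was not shown.

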